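Slide a mounting plate under the drill-jig bridge until the index pin drops in

ROBOT

A 6-joint arm with a two-finger parallel gripper is mounted at the origin on the work surface. World frame = base frame: x ahead of the robot, y to its left, z up, the work surface at z = 0. Lengths are in mm, angles in rad, forces in N, time in s.
With the tool pointing down it reaches from about 300 to 850 mm from the base axis. Payload 4.2 kg.
Tool frame: the origin (TCP) lies at the very end of the fingers, on their centre line; the grasp point (between the pads) lies grasp_offset behind it (grasp_offset is the distance from the TCP to the grasp point, in mm); z points along the fingers, y is the direction in which the jaws open and shut (so a half turn about z gives the same grasp; the last joint's range is limited). The gripper opens to 91 mm and grips with 3 to 60 N. Pads are 32 mm wide; open, the fingers measure 118 mm over their backs; the gripper's body (76 mm by 178 mm) begins 60 mm behind the grasp point.
Start: joints at [-1.173, 0.32, 1.565, -0, 1.257, -0.02], TCP at [233.312, -525.556, 213.976] pointing down, gripper open.
Joint ranges: [-3.11, 3.11], [-0.84, 2.01], [0.21, 2.61], [-1.34, 4.49], [0.05, 2.63], [-2.56, 2.56]. Speed limits (rad/s): [2.57, 2.57, 3.14, 3.14, 3.14, 3.14].

INTERFACE

Orientations are given as a unit quaternion [x, y, z, w].
In Python, from rig import get_obs, get_image, finish_job, grasp_offset gives the robot as it stands. The module is installed in compiled form; this text tells all that it offers.
- The arm moves only by the tool jog_arm, never from a script. Its argument "motion" is a list of rows, each an object with "xyz": the shift along the world's x, y, z in cm, a list of three; "spin": the turn about the world's z in degrees; "claw": the opening, from -1 (shut) to 1 (fully open). A call has 1 to 20 rows; each row shifts and turns the pose as measured when the row begins; what a row does not reach is not made up. A row lasts 1/12 s, in which the tool goes at most 41.7 mm and 7.16 degrees, less where a joint would pass 70% of its speed; a pose out of reach is approached as far as the arm can. A call is refused whole if a number of a shift passes 4.17 or a number of a turn 7.16, either way. A call with a gripper value outside its range is refused whole. The fingers move at their own pace and stop on an object; "newtons" is the grip in N (left out, the last holds). Time passes only in rows, so rows that do not move let the fingers close. It gives the time, the measured TCP pose, the force and the opening at its end, in the units of the state.
- get_obs(): the state, without advancing time (a new reading comes with each control period).
- get_image(name): name is "scene" or "top" or "wrist"; returns a dict with "frame" (384x512x3 uint8, red, green, blue), "range_z" (384x512 float32, mm along the optical axis (not along the pixel's ray), 0 where there is no reading), "intrinsics" (3x3 intrinsics, pixels), "distortion" ([k1, k2, p1, p2, k3] as OpenCV has them; the pictures are not rectified), "pose" (4x4, takes a point from camera to world coordinates); the wrist camera has in their place "mount" (4x4, takes a point from camera to tool coordinates, whose origin is the TCP and whose axes are the flange's). Camera axes: x right, y down, z forward; pixel columns grow to the right and rows downward; lengths in mm; the calibration is good to about 2 mm. A picture is of the moment at which its call begins: read the wrist's pose just before it.
- finish_job(): hands the job in, once; it reports no verdict.
The state is a dict: "time": time; "q": joint angles; "dq": joint speeds; "tau": joint torques, N m; "eef_pos": TCP position; "eef_rot": TCP orientation; "force": force on the tool from outside, world axes, zero at the start; "wrist_torque": the same for the moment, N m; "finger_gap": opening from 0.0 (shut) to 1.0 (fully open).
Only numpy, scipy, OpenCV 4.12 (cv2) and the standard library are available. Lean on these libraries where they do the work, as an engineer would, in place of code of your own. Each camera call takes 0.05 s, during which the arm holds its last target.

TASK

Load the loose aluminium mounting plate into the drill jig: lay it on the jig's bed with its bevelled nose towards the bridge, then push it between the guides and under the bridge until the spring index pin has dropped fully into the plate's hole and holds it. Push gently, never ram it or force it on once it is home, and leave the other things on the bench alone.

Things in the scene. Friction and masses are not known exactly. Their poses are not given: they have to be found in the camera images.
- plate: Loose flat bare aluminium plate, 90 long (x) x 48 wide (y) x 12 mm thick (z), about 110 to 200 g; origin at the centre of its underside. The +x end is the nose: its top is bevelled from 12 mm, 15 mm before the end, down to 3 mm at the tip. The -x end is square, with two dark dots near it. A through hole, 12 mm (x) by 14 mm (y), has its centre at x = +18 mm, y = 0.
- jig: Drill jig bolted to the bench; origin on the bench surface under the mouth of its channel; +x = the way the plate is pushed, z up. Grey bed 10 mm thick, x = -100 to +125, y = -60 to +60 mm, bare for x < -12. Two steel guides, 14 mm high over the bed, 12 mm thick, x = 0 to 105 mm, 51 mm apart; from x = 0 back to -12 mm they flare to 64 mm apart.
- mouth (a point): Point on the bed's top, on the centre line at the mouth (jig x = 0), axes as the jig. With the plate home its square end stands out 4 to 27 mm before this point; the flares leave little or no room to hold it there by its sides, so push the last part from behind, level with the plate. Over 25 N between plate and jig in the channel, or between fingers and jig, is forcing.
- bridge (a point): Centre of the bridge, at its top (36 mm over the bench). Two aluminium bars (jig x = 15 to 33 and 63 to 77 mm) leave 14 mm headroom over the bed. On them a dark carriage holds the index pin (8 mm diameter, round tip, black knob at most 67 mm over the bench) and, below its far end, a sprung rubber buffer. It is clamped with the pin up to 9 mm before or past this point: to be felt.
- home (a point): Mean place of the plate's origin when home; true home is up to 11 mm off along x. The bevel lifts the pin at 2 to 5 N of push. The buffer meets the nose 4 mm before pin and hole are centred: 1 N plus 2 N per mm, hard stop 1.5 mm past centre (12 N). The pin drops within 2 mm of centred: push slowly to 8 to 11 N. Let go, the plate backs against the pin; if not dropped, it springs back.
- pin (a joint): Height of the index pin in m: 0 = fully down (its tip 3 mm above the bed; empty jig, or dropped into the plate's hole), about 0.009 = riding on the plate's top face. A light spring (2 to 4 N) presses it down.
- bin: Small open blue plastic parts bin, 110 x 85 x 50 mm, origin at the centre of its underside; a bystander, it and the plate may lie on either side of the jig.
- wrench: Steel wrench lying on the bench; a bystander.
- can: Closed steel can, 60 mm diameter, 90 mm high, origin at the centre of its underside; a bystander.

How it is judged:
By the outcome, as a careful person would: the job done as asked, in the order asked, and still so for the second after the job is handed in, with the robot touching nothing.
It also fails if it takes over 72 s, if anything falls off the work surface, if the arm or the gripper's body presses on something with over 40 N, if the wrist force passes 120 N, or if a joint passes its speed limit or range.

## Working session

There is one attempt and no reset: what is moved stays moved. The work goes in short steps, Python scripts to look and compute and a tool call to move; the robot and the scene stay as the last step left them, time stands still between calls to the robot, and variables do not carry over. Pictures are saved under pics/ and viewed, and the job is handed in when it is done.

Besides the shell and the picture viewer there is one more tool, called after "Emit:" in YAML: its name, and indented under it one key for each argument. jog_arm: Moves the arm, as the interface text tells. Its arguments: {"type":"object","properties":{"motion":{"type":"array","items":{"type":"object","properties":{"xyz":{"type":"array","items":{"type":"number"}},"spin":{"type":"number"},"claw":{"type":"number"}}}},"newtons":{"type":"number"}},"required":["motion"]}

```bash
mkdir -p pics
cat > h.py <<'E'
import numpy as np, cv2
from rig import get_obs, get_image, grasp_offset
from scipy.spatial.transform import Rotation as R
def grab(n,tag):
    o=get_obs(); d=get_image(n)
    if 'mount' in d:
        T=np.eye(4);T[:3,:3]=R.from_quat(o['eef_rot']).as_matrix();T[:3,3]=o['eef_pos']
        d['pose']=T@d['mount']
    cv2.imwrite(f'pics/{tag}.png',d['frame'][:,:,::-1])
    np.savez(f'pics/{tag}.npz',**{k:d[k] for k in('frame','range_z','intrinsics','distortion','pose')})
    return d
def load(tag): return dict(np.load(f'pics/{tag}.npz'))
def px(d,u,v,z=None):
    """pixel -> world; with plane height z or depth"""
    n=cv2.undistortPoints(np.array([[[u,v]]],float),d['intrinsics'],d['distortion'])[0,0]
    r=np.array([n[0],n[1],1]);P=d['pose']
    if z is None: 
        return (P[:3,:3]@(r*d['range_z'][int(round(v)),int(round(u))])+P[:3,3])
    w=P[:3,:3]@r; s=(z-P[2,3])/w[2]; return P[:3,3]+s*w
def cloud(d):
    h,w=d['range_z'].shape;u,v=np.meshgrid(np.arange(w),np.arange(h))
    n=cv2.undistortPoints(np.stack([u,v],-1).reshape(-1,1,2).astype(float),d['intrinsics'],d['distortion']).reshape(h,w,2)
    p=np.dstack([n,np.ones((h,w))])*d['range_z'][...,None]
    return p@d['pose'][:3,:3].T+d['pose'][:3,3]
E
python3 - <<'E'
from h import *
np.set_printoptions(precision=3,suppress=True)
for n in('top','scene','wrist'): d=grab(n,n+'0'); print(n,d['pose'],d['intrinsics'][0])
print(get_obs(),grasp_offset)
E
```

```text
top [[  -0.007   -0.981    0.196  325.941]
 [  -1.       0.007    0.001  -21.491]
 [  -0.002   -0.196   -0.981 1371.976]
 [   0.       0.       0.       1.   ]] [489.878   0.    252.36 ]
scene [[   0.397    0.723   -0.565 1164.29 ]
 [   0.918   -0.324    0.23  -228.187]
 [  -0.017   -0.609   -0.793  850.752]
 [   0.       0.       0.       1.   ]] [393.291   0.    256.973]
wrist [[   0.406   -0.887   -0.218  293.864]
 [  -0.914   -0.395   -0.095 -498.514]
 [  -0.002    0.238   -0.971  384.442]
 [   0.       0.       0.       1.   ]] [310.254   0.    256.539]
{'time': 0.15, 'q': array([-1.173,  0.32 ,  1.565,  0.   ,  1.257, -0.02 ]), 'dq': array([ 0.001, -0.002, -0.003,  0.001,  0.001, -0.   ]), 'tau': array([  0.   , -41.277, -23.215,   0.073,   0.043,  -0.   ]), 'eef_pos': array([ 233.165, -525.212,  213.336]), 'eef_rot': array([ 0.978,  0.207, -0.   , -0.001]), 'force': array([-0.257,  0.64 , -0.686]), 'wrist_torque': array([ 0.038,  0.028, -0.025]), 'finger_gap': 0.9984314753264126} 18.8
```

View pics/top0.png

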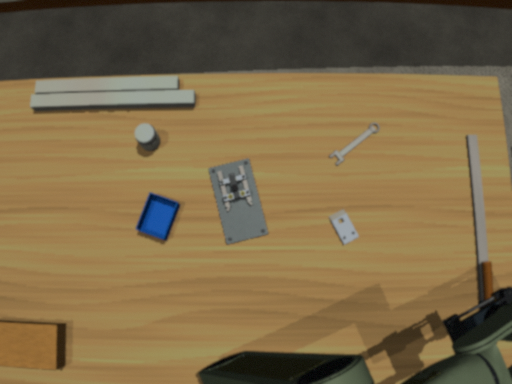

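View pics/scene0.png

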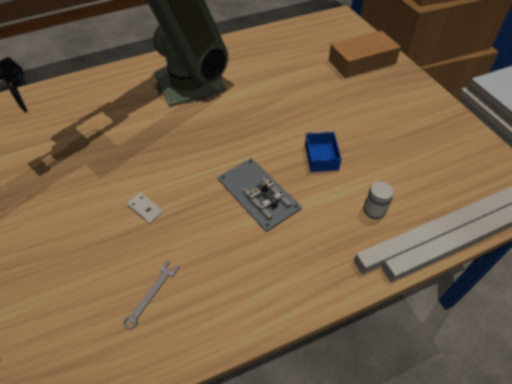

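Run:
```python
from h import *
d=load('top0');f=d['frame'][:,:,::-1]
a=cv2.resize(f[150:255,195:280],None,fx=7,fy=5.6*1.25/1.0 if 0 else 5.6,interpolation=cv2.INTER_CUBIC)
a=cv2.resize(f[150:250,190:280],None,fx=6,fy=6,interpolation=cv2.INTER_CUBIC);cv2.imwrite('pics/c1.png',a)
b=cv2.resize(f[200:255,315:375],None,fx=10,fy=10,interpolation=cv2.INTER_CUBIC);cv2.imwrite('pics/c2.png',b)
```

```text
(no output)
```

View pics/c1.png

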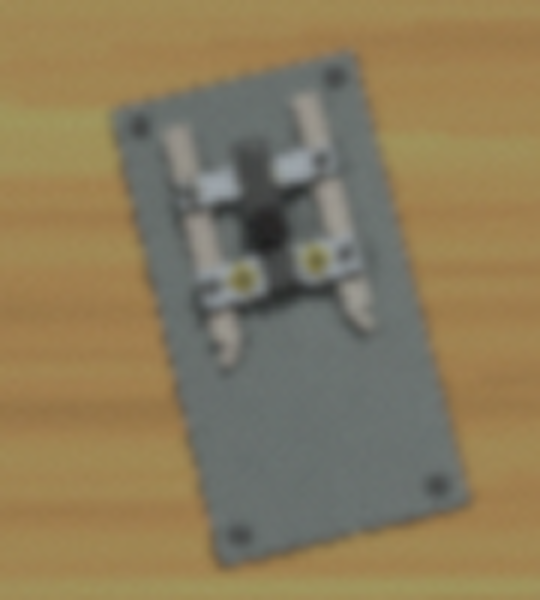

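View pics/c2.png

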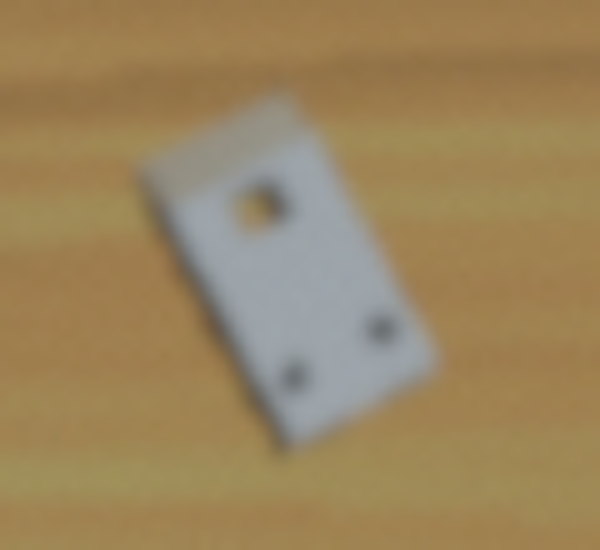

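```bash
cat > g.py <<'E'
from h import *
np.set_printoptions(precision=1,suppress=True)
d=load('top0')
C=lambda x,y,s,ou,ov:((x+.5)/s-.5+ou,(y+.5)/s-.5+ov)
bed=[px(d,*C(x,y,6,190,150),10) for x,y in[(112,105),(352,52),(470,500),(218,568)]]
print(np.array(bed)); b=np.array(bed)
e=(b[0]+b[1])/2-(b[3]+b[2])/2; print('jig len',np.linalg.norm(e),'yaw',np.degrees(np.arctan2(e[1],e[0])))
l=b[0]-b[3];r=b[1]-b[2];w=(b[0]-b[1]+b[3]-b[2])/2;print(np.degrees(np.arctan2(l[1],l[0])),np.degrees(np.arctan2(r[1],r[0])),'w',np.linalg.norm(w),np.degrees(np.arctan2(-w[0],w[1])))
c=b.mean(0);ex=e/np.linalg.norm(e);print('c',c,'mouth',c-12.5*ex)
pl=[px(d,*C(x,y,10,315,200),z) for x,y,z in[(140,170,3),(285,92,3),(440,365,12),(287,447,12)]]
p=np.array(pl);print(p);e=(p[0]+p[1])/2-(p[3]+p[2])/2;print('plate c',p.mean(0),np.linalg.norm(e[:2]),'yaw',np.degrees(np.arctan2(e[1],e[0])))
hole=px(d,*C(262,207,10,315,200),12);print('hole',hole)
for z,k in((12,(380,330)),(12,(293,377))): print(px(d,*C(*k,10,315,200),z))
E
python3 g.py
```

```text
[[652.7 105.9  10. ]
 [677.8  -8.8  10. ]
 [463.  -62.4  10. ]
 [432.2  54.6  10. ]]
jig len 223.90840915497463 yaw 13.55267005156064
13.09262917999974 14.023047082755857 w 119.13944418232963 13.575924333249334
c [556.4  22.3  10. ] mouth [544.3  19.4  10. ]
[[ 508.3 -234.7    3. ]
 [ 530.2 -277.     3. ]
 [ 451.1 -316.3   12. ]
 [ 428.8 -272.1   12. ]]
plate c [ 479.6 -275.     7.5] 88.08160649251721 yaw 25.797203003616346
hole [ 496.3 -267.5   12. ]
[ 461.2 -299.7   12. ]
[ 448.4 -274.5   12. ]
```

Emit:
jog_arm:
  motion:
    - {"xyz":[2.5,2.6,0],"spin":0.6,"claw":1}
    - {"xyz":[2.5,2.6,0],"spin":0.6,"claw":1}
    - {"xyz":[2.5,2.6,0],"spin":0.7,"claw":1}
    - {"xyz":[2.5,2.6,0],"claw":1}
    - {"xyz":[2.5,2.6,0],"claw":1}
    - {"xyz":[2.5,2.6,0],"claw":1}
    - {"xyz":[2.5,2.6,0],"claw":1}
    - {"xyz":[2,2.4,0],"claw":1}
    - {"xyz":[0,0,0],"claw":1}
    - {"xyz":[0,0,0],"claw":1}

```text
invalid input at $.motion[3]: expected keys xyz, spin, claw
```

Run:
```python
from h import *
d=grab('wrist','w1'); o=get_obs();print(o['time'],o['eef_pos'],o['eef_rot'],o['force'])
```

```text
0.2 [ 233.18479132 -525.28218207  213.45877306] [ 9.78265672e-01  2.07354789e-01 -1.02649431e-04 -5.05180385e-04] [0.03799914 0.82114594 0.0934154 ]
```

View pics/w1.png

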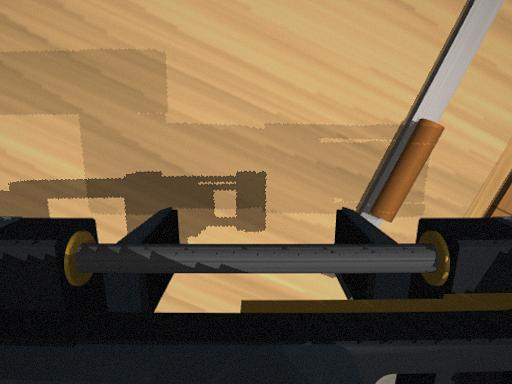

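Emit:
jog_arm:
  motion:
    - {"xyz":[2.4,3.0,0],"spin":0.6,"claw":1}
    - {"xyz":[2.4,3.0,0],"spin":0.6,"claw":1}
    - {"xyz":[2.4,3.0,0],"spin":0.7,"claw":1}
    - {"xyz":[2.4,3.0,0],"spin":0,"claw":1}
    - {"xyz":[2.4,3.0,0],"spin":0,"claw":1}
    - {"xyz":[2.4,3.0,0],"spin":0,"claw":1}
    - {"xyz":[2.4,3.0,0],"spin":0,"claw":1}
    - {"xyz":[0,0,0],"spin":0,"claw":1}
    - {"xyz":[0,0,0],"spin":0,"claw":1}

```text
time: 0.95
eef_pos: [405.0, -306.3, 211.1]
eef_rot: [0.975, 0.222, -0.001, -0.001]
force: [-0.7, -0.6, 0.6]
finger_gap: 1.0
```

Run:
```python
from h import *
d=grab('wrist','w1'); o=get_obs();print(o['time'],o['eef_pos'],o['eef_rot'],o['force'])
```

```text
1.0 [ 404.91456633 -306.30701863  211.08008287] [ 9.75194270e-01  2.21345000e-01 -2.69074580e-04 -1.56690863e-03] [ 0.44269538  0.58041778 -0.37480822]
```

View pics/w1.png

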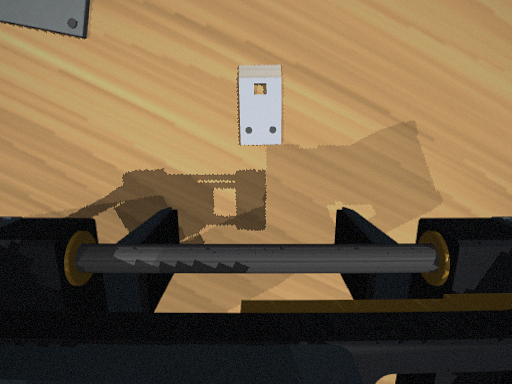

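Run:
```python
from h import *
np.set_printoptions(precision=1,suppress=True)
d=load('w1')
f=d['frame'][:,:,::-1];cv2.imwrite('pics/c3.png',cv2.resize(f[55:155,220:300],None,fx=6,fy=6,interpolation=cv2.INTER_CUBIC))
p=np.array([px(d,*k) for k in[(238,66,3),(282,66,3),(282,145,12),(239.5,145,12)]]);print(p)
e=(p[0]+p[1])/2-(p[3]+p[2])/2;print('plate c',p.mean(0),np.linalg.norm(e[:2]),np.linalg.norm(p[0]-p[1]),np.linalg.norm(p[2]-p[3]),'yaw',np.degrees(np.arctan2(e[1],e[0])))
print(px(d,260,88.5,12))
```

```text
[[ 508.2 -232.5    3. ]
 [ 530.1 -278.1    3. ]
 [ 449.8 -317.7   12. ]
 [ 428.  -272.3   12. ]]
plate c [ 479.  -275.1    7.5] 89.52787275159073 50.568370734153184 50.32268310360622 yaw 26.31481251001336
[ 496.  -266.4   12. ]
```

View pics/c3.png

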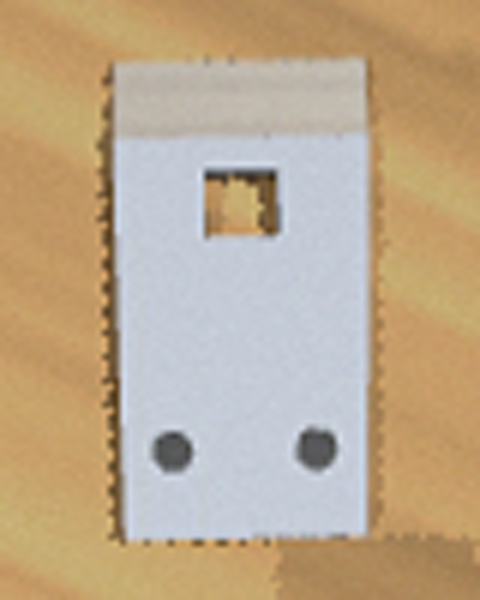

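Emit:
jog_arm:
  motion:
    - {"xyz":[2.6,1.0,-1],"spin":0.4,"claw":1}
    - {"xyz":[2.6,1.0,-2.5],"spin":0,"claw":1}
    - {"xyz":[0,0,-4],"spin":0,"claw":1}
    - {"xyz":[0,0,-4],"spin":0,"claw":1}
    - {"xyz":[0,0,-4],"spin":0,"claw":1}
    - {"xyz":[0,0,-2],"spin":0,"claw":1}
    - {"xyz":[0,0,0],"spin":0,"claw":1}
    - {"xyz":[0,0,0],"spin":0,"claw":1}

```text
time: 1.67
eef_pos: [455.7, -296.0, 32.4]
eef_rot: [0.976, 0.219, 0.002, 0.003]
force: [0.5, -0.2, 0.4]
finger_gap: 0.999
```

Emit:
jog_arm:
  motion:
    - {"xyz":[0.2,1.0,-0.8],"spin":0.3,"claw":1}
    - {"xyz":[0,0,-0.8],"spin":0,"claw":1}
    - {"xyz":[0,0,0],"spin":0,"claw":1}
    - {"xyz":[0,0,0],"spin":0,"claw":1}

```text
time: 2.0
eef_pos: [459.6, -288.9, 19.5]
eef_rot: [0.976, 0.22, 0.005, 0.007]
force: [0.1, -0.2, -0.3]
finger_gap: 0.997
```

Run:
```python
from h import *
d=grab('wrist','w2'); o=get_obs();print(o['time'],o['eef_pos'],o['eef_rot'],o['force'])
```

```text
2.05 [ 459.74176227 -288.9320148    19.59448924] [0.97550732 0.21980122 0.00531564 0.00668051] [ 0.64560476 -0.13436485 -0.15351293]
```

View pics/w2.png

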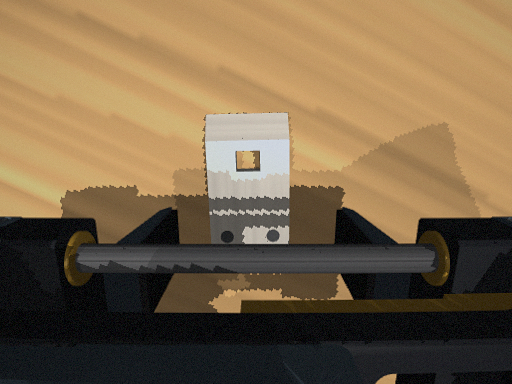

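Emit:
jog_arm:
  motion:
    - {"xyz":[-0.2,0.4,-0.5],"spin":0.3,"claw":1}
    - {"xyz":[0,0,-0.5],"spin":0,"claw":1}
    - {"xyz":[0,0,-0.3],"spin":0,"claw":1}
    - {"xyz":[0,0,0],"spin":0,"claw":1}

```text
time: 2.38
eef_pos: [459.0, -285.2, 7.8]
eef_rot: [0.975, 0.223, 0.007, 0.009]
force: [-0.8, 0.5, 0.9]
finger_gap: 0.997
```

Run:
```python
from h import *
o=get_obs();print(o['time'],o['eef_pos'],R.from_quat(o['eef_rot']).as_matrix(),o['force'])
```

```text
2.3833 [ 458.99374639 -285.21780339    7.80342227] [[ 0.90055248  0.43438609  0.01771848]
 [ 0.43463014 -0.9005079  -0.01349691]
 [ 0.01009276  0.01985566 -0.99975191]] [-0.78039523  0.46539446  0.93290381]
```

Emit:
jog_arm:
  motion:
    - {"xyz":[0,0,-0.4],"spin":0.2,"claw":1}
    - {"xyz":[0,0,0],"spin":0,"claw":0.3}
    - {"xyz":[0,0,0],"spin":0,"claw":-1}
    - {"xyz":[0,0,0],"spin":0,"claw":-1}
    - {"xyz":[0,0,0],"spin":0,"claw":-1}
    - {"xyz":[0,0,0],"spin":0,"claw":-1}
    - {"xyz":[0,0,0],"spin":0,"claw":-1}
    - {"xyz":[0,0,0],"spin":0,"claw":-1}
  newtons: 20

```text
time: 3.05
eef_pos: [459.2, -285.4, 3.2]
eef_rot: [0.974, 0.225, 0.007, 0.009]
force: [1.0, -0.1, -0.8]
finger_gap: 0.521
```

Run:
```python
from h import *
o=get_obs();print(o['time'],o['eef_pos'],R.from_quat(o['eef_rot']).as_matrix(),o['force'],o['finger_gap']*91)
```

```text
3.05 [ 459.17313748 -285.36334778    3.20860634] [[ 0.89882145  0.4379582   0.01768097]
 [ 0.43820064 -0.89877686 -0.01342929]
 [ 0.01000978  0.01981834 -0.99975349]] [ 0.96880041 -0.07741248 -0.77935319] 47.42118754958253
```

Emit:
jog_arm:
  motion:
    - {"xyz":[0,0,1],"spin":0,"claw":-1}
    - {"xyz":[0,0,2],"spin":0,"claw":-1}
    - {"xyz":[0,0,3],"spin":0,"claw":-1}
    - {"xyz":[0,1,3],"spin":-2,"claw":-1}
    - {"xyz":[-0.5,3,0],"spin":-3,"claw":-1}
    - {"xyz":[-0.5,3.5,0],"spin":-3,"claw":-1}
    - {"xyz":[-0.5,3.5,0],"spin":-3,"claw":-1}
    - {"xyz":[-0.5,3.5,0],"spin":-1.5,"claw":-1}
    - {"xyz":[-0.5,3.5,0],"spin":0,"claw":-1}
    - {"xyz":[0,3.5,0],"spin":0,"claw":-1}
    - {"xyz":[0,3,0],"spin":0,"claw":-1}
    - {"xyz":[0,2,0],"spin":0,"claw":-1}
    - {"xyz":[0,0,0],"spin":0,"claw":-1}
    - {"xyz":[0,0,0],"spin":0,"claw":-1}

```text
time: 4.22
eef_pos: [430.3, -11.0, 105.3]
eef_rot: [0.994, 0.109, 0.01, 0.01]
force: [0.9, -0.2, -1.6]
finger_gap: 0.527
```

Run:
```python
from h import *
d=grab('wrist','w3');o=get_obs();print(o['time'],o['eef_pos'],R.from_quat(o['eef_rot']).as_matrix(),o['force'],o['finger_gap']*91)
```

```text
4.2667 [430.39787617 -11.28855859 105.33066394] [[ 0.97605807  0.21628176  0.02308332]
 [ 0.21669564 -0.97608719 -0.01722774]
 [ 0.01880528  0.02181733 -0.9995851 ]] [-0.23104456  0.3229774  -0.72969839] 47.55478735560491
```

View pics/w3.png

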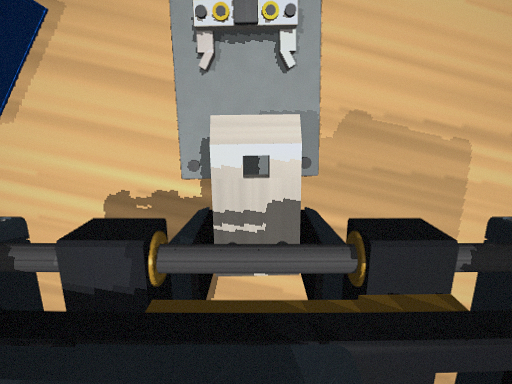

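Run:
```python
from h import *
d=load('w3')
f=d['frame'][:,:,::-1];cv2.imwrite('pics/c4.png',cv2.resize(f[0:190,165:330],None,fx=4,fy=3,interpolation=cv2.INTER_CUBIC))
```

```text
(no output)
```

View pics/c4.png

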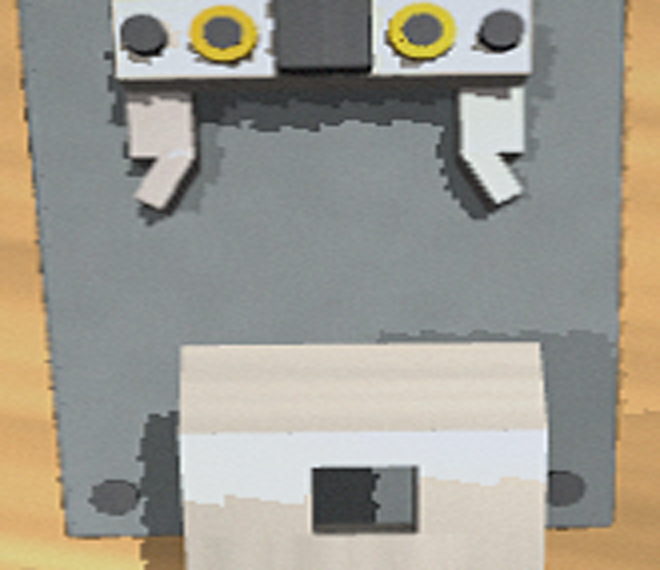

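Run:
```python
from h import *
np.set_printoptions(precision=1,suppress=True)
d=load('w3')
q=lambda x,y,z:px(d,(x+.5)/4-.5+165,(y+.5)/3-.5,z)
ml,mr=q(195,157,24),q(458,157,24);w=ml-mr
print('mouth',(ml+mr)/2,np.linalg.norm(w),'yaw',np.degrees(np.arctan2(-w[0],w[1])))
bl,br=q(115,78,24),q(530,78,24);print('bar top z24 guess',np.degrees(np.arctan2(-(bl-br)[0],(bl-br)[1])))
cl,cr=q(65,535,10),q(612,525,10);w=cl-cr;print('bedrear',(cl+cr)/2,np.linalg.norm(w),np.degrees(np.arctan2(-w[0],w[1])))
e=(ml+mr)/2-(cl+cr)/2;print('axis',np.linalg.norm(e[:2]),np.degrees(np.arctan2(e[1],e[0])))
for z in(103,105.5):
  nl,nr=q(181,345,z),q(541,343,z);w=nl-nr;print('nose',(nl+nr)/2,np.linalg.norm(w),np.degrees(np.arctan2(-w[0],w[1])))
h=q(365,500,114.5);print('hole',h)
o=R.from_matrix(d['pose'][:3,:3])
```

```text
mouth [543.7  20.3  24. ] 50.2756236672627 yaw 12.771445598231088
bar top z24 guess 12.846466603393702
bedrear [447.8  -3.   10. ] 119.60935036382273 13.762996422102608
axis 98.66300030831924 13.696794250599385
nose [497.1   4.6 103. ] 49.2618036486687 13.008685151406299
nose [497.    4.6 105.5] 48.55692462942347 13.008685151406262
hole [470.7  -1.6 114.5]
```

Emit:
jog_arm:
  motion:
    - {"xyz":[2,0.7,-1],"spin":0.4,"claw":-1}
    - {"xyz":[1.7,0.6,-2],"spin":0.3,"claw":-1}
    - {"xyz":[0,0,-2.5],"spin":0,"claw":-1}
    - {"xyz":[0,0,-1],"spin":0,"claw":-1}
    - {"xyz":[0,0,0],"spin":0,"claw":-1}
    - {"xyz":[0,0,0],"spin":0,"claw":-1}

```text
time: 4.77
eef_pos: [471.5, -4.1, 40.4]
eef_rot: [0.994, 0.112, 0.013, 0.011]
force: [-0.7, -0.9, -1.1]
finger_gap: 0.528
```

Run:
```python
from h import *
d=grab('wrist','w4');o=get_obs();print(o['time'],o['eef_pos'],R.from_quat(o['eef_rot']).as_matrix(),o['force'],o['finger_gap']*91)
f=d['frame'][:,:,::-1];cv2.imwrite('pics/c5.png',cv2.resize(f[0:200,150:350],None,fx=4,fy=3,interpolation=cv2.INTER_CUBIC))
```

```text
4.8167 [471.65537664  -4.15223772  40.59483872] [[ 0.97476516  0.22124529  0.02972214]
 [ 0.22185868 -0.97489004 -0.01918699]
 [ 0.02473079  0.02529693 -0.99937403]] [-0.19633437 -0.32610467 -1.39055069] 47.69124710095116
```

View pics/c5.png

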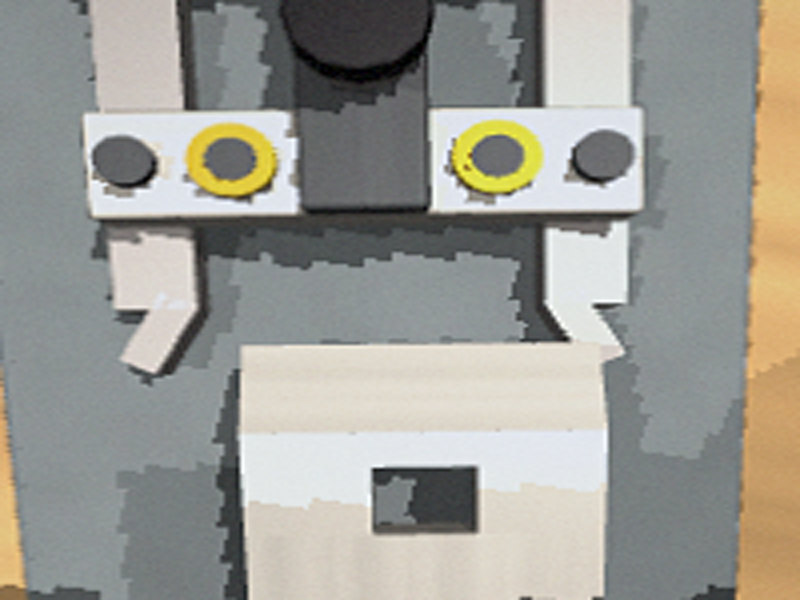

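Run:
```python
from h import *
np.set_printoptions(precision=1,suppress=True)
d=load('w4')
q=lambda x,y,z:px(d,(x+.5)/4-.5+150,(y+.5)/3-.5,z)
ml,mr=q(200,307,24),q(543,303,24);w=ml-mr
m=(ml+mr)/2
print('mouth',m,np.linalg.norm(w),'yaw',np.degrees(np.arctan2(-w[0],w[1])))
cl,cr=q(180,0,24),q(545,0,24);e=(cl+cr)/2-m;print('axis',np.linalg.norm(cl-cr),np.degrees(np.arctan2(e[1],e[0])))
ll,rr=cl-ml,cr-mr;print(np.degrees(np.arctan2(ll[1],ll[0])),np.degrees(np.arctan2(rr[1],rr[0])))
nl,nr=q(243,346,41.5),q(600,345,41.5);w=nl-nr;n=(nl+nr)/2;print('nose',n,np.linalg.norm(w),np.degrees(np.arctan2(-w[0],w[1])))
h=q(425,500,50.5);print('hole',h)
a=np.radians(13.4);ex=np.array([np.cos(a),np.sin(a),0]);ey=np.array([-np.sin(a),np.cos(a),0])
for p in(n,h): print((p-m)@ex,(p-m)@ey)
```

```text
mouth [544.5  20.3  24. ] 50.33406922628749 yaw 13.714622174717746
axis 50.64134731780259 13.628673059396075
13.787935563478703 13.468061116353688
nose [537.9  11.6  41.5] 48.0067192130701 13.051684698720965
hole [511.9   5.5  50.5]
-8.402586300116486 -6.912374570831916
-35.10717050473348 -6.8064410677966585
```

Emit:
jog_arm:
  motion:
    - {"xyz":[-0.2,0.4,0],"spin":0.3,"claw":-1}
    - {"xyz":[-0.1,0.3,-0.5],"spin":0.2,"claw":-1}
    - {"xyz":[0,0,-0.5],"spin":0,"claw":-1}
    - {"xyz":[0,0,0],"spin":0,"claw":-1}
    - {"xyz":[0,0,0],"spin":0,"claw":-1}

```text
time: 5.23
eef_pos: [469.9, 2.2, 32.9]
eef_rot: [0.993, 0.115, 0.017, 0.012]
force: [-0.5, -0.2, -1.7]
finger_gap: 0.523
```

Run:
```python
from h import *
d=grab('wrist','w5');o=get_obs();r=R.from_quat(o['eef_rot']).as_matrix();print(o['time'],o['eef_pos'],r,np.degrees(np.arctan2(r[1,0],r[0,0])),o['force'],o['finger_gap']*91)
f=d['frame'][:,:,::-1];cv2.imwrite('pics/c6.png',cv2.resize(f[0:200,150:350],None,fx=4,fy=3,interpolation=cv2.INTER_CUBIC))
```

```text
5.2833 [469.82296176   2.22391447  32.86882486] [[ 0.97294645  0.22826213  0.03565955]
 [ 0.22902922 -0.97323213 -0.01910086]
 [ 0.03034502  0.0267512  -0.99918144]] 13.246135508947814 [-0.34335248 -0.06339558 -1.138391  ] 47.84789777574623
```

View pics/c6.png

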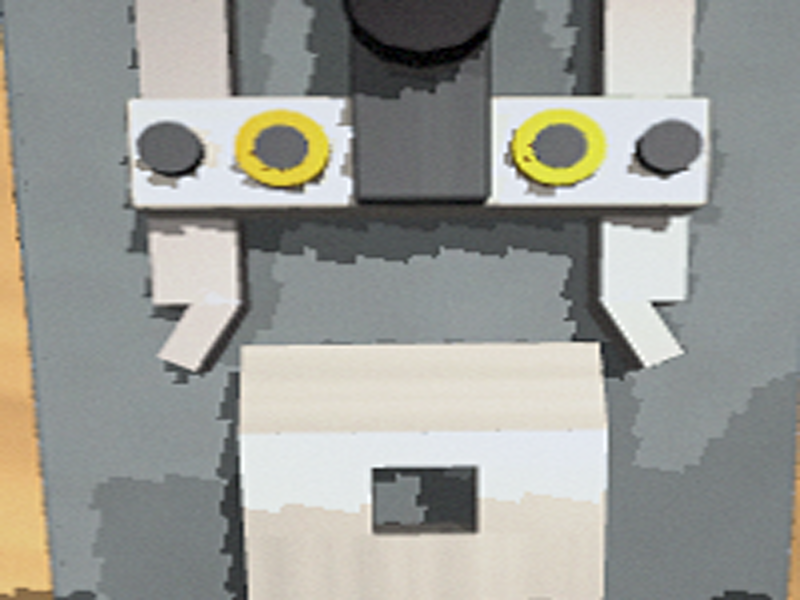

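Emit:
jog_arm:
  motion:
    - {"xyz":[0,0,-1.1],"spin":0.2,"claw":-1}
    - {"xyz":[0,0,-0.4],"spin":0,"claw":-1}
    - {"xyz":[0,0,0],"spin":0,"claw":-1}

```text
time: 5.53
eef_pos: [470.7, 2.4, 18.4]
eef_rot: [0.993, 0.117, 0.018, 0.012]
force: [0.5, 0.4, -1.8]
finger_gap: 0.526
```

Emit:
jog_arm:
  motion:
    - {"xyz":[0,0,-0.3],"spin":0,"claw":-1}
    - {"xyz":[0,0,-0.15],"spin":0,"claw":-1}
    - {"xyz":[0,0,0],"spin":0,"claw":-1}

```text
time: 5.78
eef_pos: [471.0, 2.4, 14.0]
eef_rot: [0.993, 0.117, 0.018, 0.012]
force: [0.3, 0.4, -0.8]
finger_gap: 0.524
```

Emit:
jog_arm:
  motion:
    - {"xyz":[0,0,-0.1],"spin":0,"claw":-1}
    - {"xyz":[0,0,0],"spin":0,"claw":-1}

```text
time: 5.95
eef_pos: [471.3, 2.4, 13.4]
eef_rot: [0.993, 0.117, 0.018, 0.012]
force: [0.7, -1.2, -1.3]
finger_gap: 0.523
```

```bash
cat > s.py <<'E'
from h import *
import sys
np.set_printoptions(precision=3,suppress=True)
if len(sys.argv)>1:
    t=sys.argv[1];d=grab('wrist',t);f=d['frame'][:,:,::-1];cv2.imwrite(f'pics/{t}c.png',cv2.resize(f[0:200,150:350],None,fx=4,fy=3,interpolation=cv2.INTER_CUBIC))
o=get_obs();r=R.from_quat(o['eef_rot']).as_matrix();a=np.radians(13.6);p=o['eef_pos']-[544.5,20.3,10];c,s=np.cos(a),np.sin(a)
print(o['time'],o['eef_pos'],'jig',p[0]*c+p[1]*s,-p[0]*s+p[1]*c,'yaw',np.degrees(np.arctan2(r[1,0],r[0,0])),'tool z',r[:,2],'pitch/roll',r[2,:2],'F',o['force'],o['finger_gap']*91)
E
python3 s.py w6
```

```text
6.0 [471.48    2.346  13.456] jig -75.19458218930352 -0.2807117623822144 yaw 13.487070919156098 tool z [ 0.04  -0.019 -0.999] pitch/roll [0.034 0.028] F [-0.381 -0.339 -1.871] 47.67605866312945
```

View pics/w6c.png

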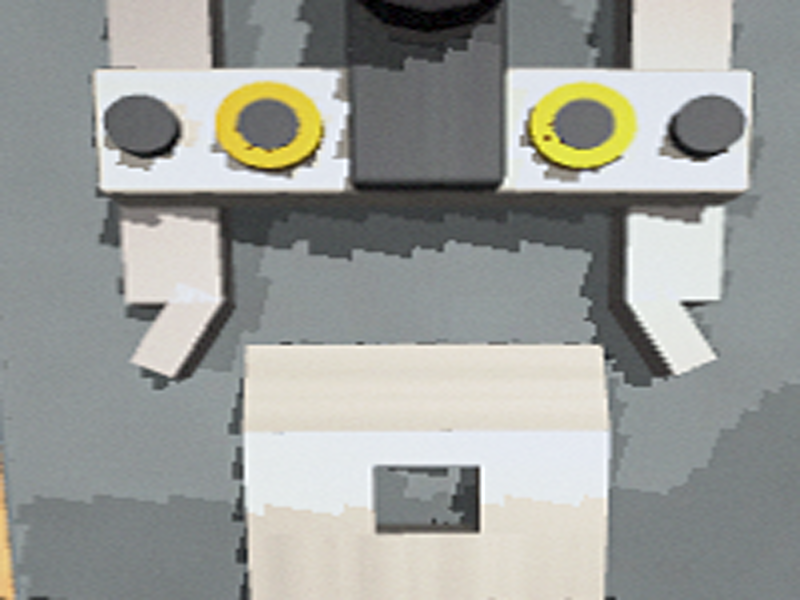

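Emit:
jog_arm:
  motion:
    - {"xyz":[0,0,0],"spin":0,"claw":0.3}
    - {"xyz":[0,0,0],"spin":0,"claw":0.3}
    - {"xyz":[0,0,0],"spin":0,"claw":0.3}

```text
time: 6.25
eef_pos: [472.4, 2.3, 14.1]
eef_rot: [0.993, 0.117, 0.02, 0.012]
force: [0.5, -0.8, 1.0]
finger_gap: 0.648
```

```bash
python3 s.py w7
```

```text
6.3 [472.44    2.355  14.084] jig -74.25934506531743 -0.4974523071014971 yaw 13.477573648260158 tool z [ 0.042 -0.019 -0.999] pitch/roll [0.037 0.028] F [ 0.354 -0.383 -0.057] 58.97344784330944
```

View pics/w7c.png

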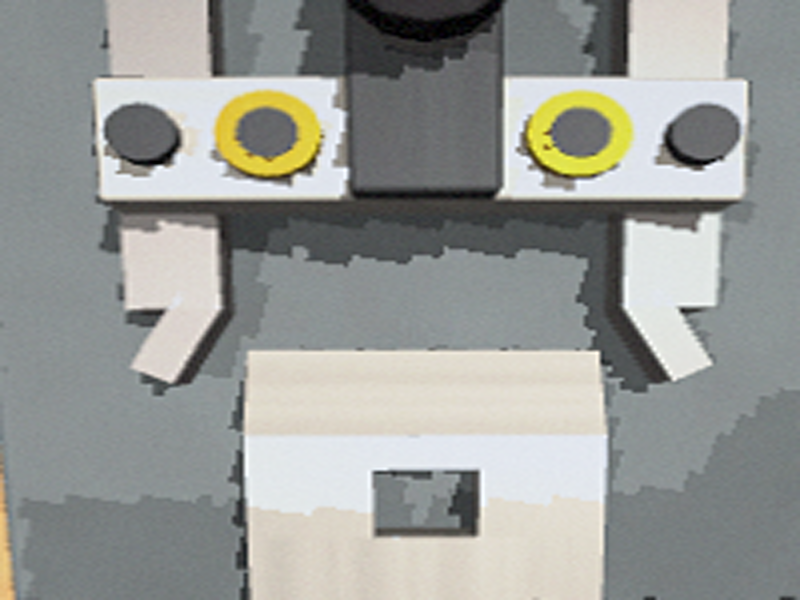

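Run:
```python
from h import *
np.set_printoptions(precision=1,suppress=True)
d=load('w7')
q=lambda x,y,z:px(d,(x+.5)/4-.5+150,(y+.5)/3-.5,z)
ml,mr=q(222,306,24),q(622,306,24);w=ml-mr
m=(ml+mr)/2
print('mouth',m,np.linalg.norm(w),'yaw',np.degrees(np.arctan2(-w[0],w[1])))
cl,cr=q(213,0,24),q(627,0,24);e=(cl+cr)/2-m;print('axis',np.linalg.norm(cl-cr),np.degrees(np.arctan2(e[1],e[0])))
nl,nr=q(248,352,13),q(599,351,13);w=nl-nr;n=(nl+nr)/2;print('nose',n,np.linalg.norm(w),np.degrees(np.arctan2(-w[0],w[1])))
h=q(426,503,22);print('hole',h)
l,r=q(249,580,22),q(604,580,22)
for t,(A,B) in dict(l=(q(245,437,22),q(250,590,22)),r=(q(606,435,22),q(604,590,22))).items():
  k=A-B;print(t,np.degrees(np.arctan2(k[1],k[0])))
a=np.radians(13.6);ex=np.array([np.cos(a),np.sin(a),0]);ey=np.array([-np.sin(a),np.cos(a),0])
for p in(n,h): print((p-m)@ex,(p-m)@ey)
kl,kr=q(395,0,60),0
```

```text
mouth [544.5  20.3  24. ] 50.92853292133362 yaw 13.561258584180528
axis 50.0233535637637 13.67597277696456
nose [537.8  18.3  13. ] 48.10543946506522 13.700999236615958
hole [511.7  12.1  22. ]
l 13.181986592116655
r 14.494058424816567
-7.088784119278657 -0.4192200953574662
-33.830352312825056 -0.3411783733317773
```

Emit:
jog_arm:
  motion:
    - {"xyz":[0,0,1.2],"spin":0,"claw":0.3}
    - {"xyz":[-0.5,-0.1,1.0],"spin":0,"claw":0.3}
    - {"xyz":[-2.5,-0.6,0],"spin":0,"claw":-1}
    - {"xyz":[-2.0,-0.4,0],"spin":0,"claw":-1}
    - {"xyz":[0,0,0],"spin":0,"claw":-1}
    - {"xyz":[0,0,0],"spin":0,"claw":-1}
    - {"xyz":[0,0,0],"spin":0,"claw":-1}

```text
time: 6.88
eef_pos: [421.9, -9.0, 38.8]
eef_rot: [0.993, 0.117, 0.022, 0.012]
force: [1.2, -0.3, 0.4]
finger_gap: 0.316
```

```bash
python3 s.py w8
```

```text
6.9333 [422.53   -8.958  38.884] jig -125.42934835514961 0.24280930440097492 yaw 13.500337408670504 tool z [ 0.047 -0.019 -0.999] pitch/roll [0.042 0.03 ] F [ 0.07  -0.196  0.67 ] 24.484229575232046
```

View pics/w8.png

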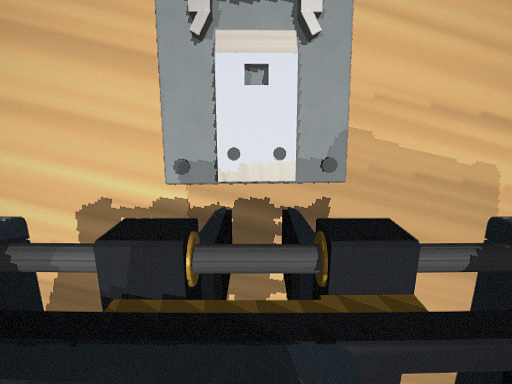

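Emit:
jog_arm:
  motion:
    - {"xyz":[0,0,-1.3],"spin":0,"claw":-1}
    - {"xyz":[0,0,-0.8],"spin":0,"claw":-1}
    - {"xyz":[0,0,0],"spin":0,"claw":-1}
    - {"xyz":[0,0,0],"spin":0,"claw":-1}

```text
time: 7.27
eef_pos: [427.1, -8.6, 17.7]
eef_rot: [0.993, 0.118, 0.025, 0.013]
force: [0.4, -0.1, 0.3]
finger_gap: 0.004
```

```bash
python3 s.py
```

```text
7.2667 [427.052  -8.615  17.741] jig -120.95410779706499 -0.48728357628672114 yaw 13.546245464836042 tool z [ 0.052 -0.019 -0.998] pitch/roll [0.047 0.031] F [ 0.428 -0.121  0.336] 0.3456905650996609
```

Emit:
jog_arm:
  motion:
    - {"xyz":[0.2,0.1,-0.3],"spin":0,"claw":-1}
    - {"xyz":[0.2,0.05,-0.1],"spin":0,"claw":-1}
    - {"xyz":[0.2,0.05,0],"spin":0,"claw":-1}

```text
time: 7.52
eef_pos: [434.2, -6.4, 13.6]
eef_rot: [0.993, 0.118, 0.025, 0.013]
force: [-0.1, -0.0, 0.3]
finger_gap: 0.007
```

```bash
python3 s.py
```

```text
7.5167 [434.234  -6.402  13.58 ] jig -113.45309462720796 -0.025413793901140735 yaw 13.545274709555766 tool z [ 0.053 -0.019 -0.998] pitch/roll [0.047 0.031] F [-0.127 -0.045  0.326] 0.6444440199084098
```

Emit:
jog_arm:
  motion:
    - {"xyz":[0.24,0.06,0],"spin":0,"claw":-1}
    - {"xyz":[0.24,0.06,0],"spin":0,"claw":-1}
    - {"xyz":[0.24,0.06,0],"spin":0,"claw":-1}
    - {"xyz":[0.24,0.06,0],"spin":0,"claw":-1}
    - {"xyz":[0.24,0.06,0],"spin":0,"claw":-1}
    - {"xyz":[0.24,0.06,0],"spin":0,"claw":-1}

```text
time: 8.02
eef_pos: [450.1, -2.4, 13.9]
eef_rot: [0.993, 0.118, 0.025, 0.013]
force: [-1.2, -1.3, 0.1]
finger_gap: 0.004
```

```bash
python3 s.py w9
```

```text
8.0667 [450.919  -2.278  14.004] jig -96.26612709736402 0.060176947529349434 yaw 13.563084408909413 tool z [ 0.053 -0.019 -0.998] pitch/roll [0.047 0.031] F [ 0.124  0.453 -0.411] 0.0469855183963573
```

View pics/w9.png

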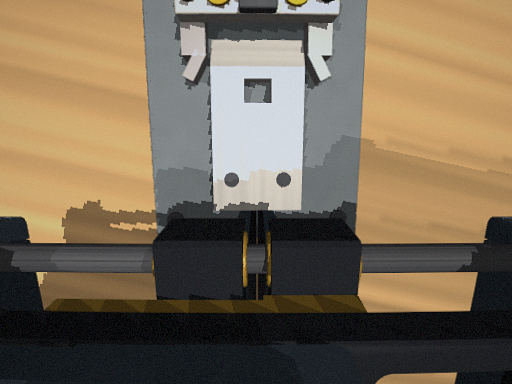

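Emit:
jog_arm:
  motion:
    - {"xyz":[0.24,0.06,0],"spin":0,"claw":-1}
    - {"xyz":[0.24,0.06,-0.02],"spin":0,"claw":-1}
    - {"xyz":[0.24,0.06,0],"spin":0,"claw":-1}
    - {"xyz":[0.24,0.06,-0.02],"spin":0,"claw":-1}
    - {"xyz":[0.24,0.06,0],"spin":0,"claw":-1}
    - {"xyz":[0.24,0.06,0],"spin":0,"claw":-1}

```text
time: 8.57
eef_pos: [466.1, 1.6, 13.6]
eef_rot: [0.993, 0.118, 0.025, 0.013]
force: [-0.7, -0.3, 0.5]
finger_gap: 0.006
```

```bash
python3 s.py w10
```

```text
8.6167 [466.948   1.683  13.745] jig -79.75502361624339 0.14106954843239805 yaw 13.56114371275549 tool z [ 0.054 -0.019 -0.998] pitch/roll [0.048 0.031] F [ 0.428 -0.027 -1.271] 0.7601201501152073
```

View pics/w10.png

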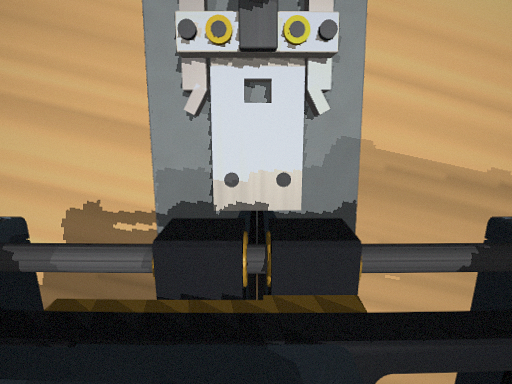

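Emit:
jog_arm:
  motion:
    - {"xyz":[0.15,0.04,0],"spin":0,"claw":-1}
    - {"xyz":[0.15,0.04,0],"spin":0,"claw":-1}
    - {"xyz":[0.15,0.04,0],"spin":0,"claw":-1}
    - {"xyz":[0.15,0.04,0],"spin":0,"claw":-1}

```text
time: 8.95
eef_pos: [473.2, 3.4, 13.6]
eef_rot: [0.993, 0.118, 0.025, 0.013]
force: [-0.1, -0.3, 0.8]
finger_gap: 0.003
```

```bash
python3 s.py
```

```text
8.95 [473.17    3.421  13.628] jig -73.29874008234415 0.3670287641623524 yaw 13.564672652738885 tool z [ 0.053 -0.019 -0.998] pitch/roll [0.047 0.031] F [-0.066 -0.326  0.754] 0.24928671453314177
```

Emit:
jog_arm:
  motion:
    - {"xyz":[0.15,0.03,0],"spin":0,"claw":-1}
    - {"xyz":[0.15,0.03,0],"spin":0,"claw":-1}
    - {"xyz":[0.15,0.03,0],"spin":0,"claw":-1}

```text
time: 9.2
eef_pos: [478.0, 4.4, 13.7]
eef_rot: [0.993, 0.118, 0.025, 0.013]
force: [-0.6, -0.9, 0.1]
finger_gap: 0.007
```

Emit:
jog_arm:
  motion:
    - {"xyz":[0.15,0.03,0],"spin":0,"claw":-1}
    - {"xyz":[0.15,0.03,0],"spin":0,"claw":-1}
    - {"xyz":[0.15,0.03,0],"spin":0,"claw":-1}

```text
time: 9.45
eef_pos: [481.4, 5.3, 13.5]
eef_rot: [0.993, 0.118, 0.023, 0.013]
force: [-3.3, -0.4, 2.8]
finger_gap: 0.006
```

```bash
python3 s.py
```

```text
9.45 [481.411   5.261  13.451] jig -64.85628224460928 0.21782920118569038 yaw 13.566302466301744 tool z [ 0.049 -0.02  -0.999] pitch/roll [0.043 0.031] F [-3.304 -0.398  2.819] 0.5287832910044338
```

Emit:
jog_arm:
  motion:
    - {"xyz":[0.18,0.04,0.01],"spin":0,"claw":-1}
    - {"xyz":[0.18,0.04,0.01],"spin":0,"claw":-1}
    - {"xyz":[0.18,0.04,0],"spin":0,"claw":-1}

```text
time: 9.7
eef_pos: [483.4, 6.2, 13.0]
eef_rot: [0.993, 0.118, 0.019, 0.013]
force: [-4.2, -2.3, 3.5]
finger_gap: 0.003
```

```bash
python3 s.py
```

```text
9.7 [483.427   6.162  13.002] jig -62.684712736579485 0.6187460425493612 yaw 13.57289512046331 tool z [ 0.041 -0.02  -0.999] pitch/roll [0.035 0.029] F [-4.188 -2.282  3.46 ] 0.22863107504057228
```

Emit:
jog_arm:
  motion:
    - {"xyz":[0.22,0.03,0.03],"spin":0,"claw":-1}
    - {"xyz":[0.22,0.03,0.03],"spin":0,"claw":-1}
    - {"xyz":[0.22,0.03,0.03],"spin":0,"claw":-1}
    - {"xyz":[0.22,0.03,0.03],"spin":0,"claw":-1}

```text
time: 10.03
eef_pos: [490.3, 7.4, 13.1]
eef_rot: [0.993, 0.118, 0.016, 0.012]
force: [-3.4, -0.6, 0.3]
finger_gap: 0.003
```

```bash
python3 s.py w11
```

```text
10.0833 [491.213   7.504  13.277] jig -54.80161443873723 0.09294156990206481 yaw 13.56534825406521 tool z [ 0.037 -0.02  -0.999] pitch/roll [0.031 0.028] F [-2.289 -1.024 -1.564] 0.29164915553903753
```

View pics/w11.png

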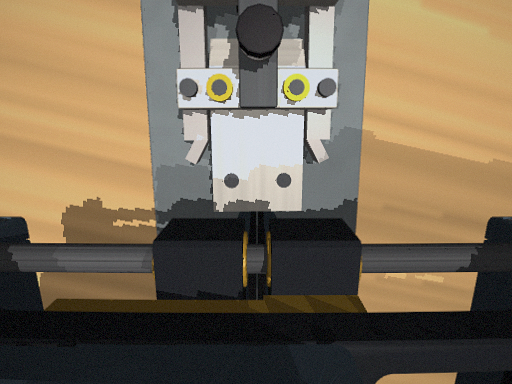

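Emit:
jog_arm:
  motion:
    - {"xyz":[0.18,0.04,0],"spin":0,"claw":-1}
    - {"xyz":[0.18,0.04,0],"spin":0,"claw":-1}
    - {"xyz":[0.18,0.04,0],"spin":0,"claw":-1}

```text
time: 10.33
eef_pos: [496.6, 8.8, 13.1]
eef_rot: [0.993, 0.118, 0.017, 0.012]
force: [-3.5, -1.6, -0.6]
finger_gap: 0.005
```

```bash
python3 s.py
```

```text
10.3333 [496.601   8.764  13.148] jig -49.26882741958272 0.05046470018163696 yaw 13.565505896677264 tool z [ 0.036 -0.02  -0.999] pitch/roll [0.03  0.028] F [-3.454 -1.599 -0.557] 0.4816304254279183
```

Emit:
jog_arm:
  motion:
    - {"xyz":[0.13,0.03,0.01],"spin":0,"claw":-1}
    - {"xyz":[0.13,0.03,0.01],"spin":0,"claw":-1}
    - {"xyz":[0.1,0.025,0],"spin":0,"claw":-1}

```text
time: 10.58
eef_pos: [504.0, 10.0, 13.9]
eef_rot: [0.993, 0.118, 0.02, 0.012]
force: [-2.3, -1.1, -0.5]
finger_gap: 0.003
```

Emit:
jog_arm:
  motion:
    - {"xyz":[0.1,0.025,0],"spin":0,"claw":-1}
    - {"xyz":[0.1,0.025,0],"spin":0,"claw":-1}

```text
time: 10.75
eef_pos: [505.3, 10.5, 13.7]
eef_rot: [0.993, 0.118, 0.019, 0.012]
force: [-6.4, -1.7, 3.5]
finger_gap: 0.004
```

```bash
python3 s.py
```

```text
10.75 [505.343  10.523  13.717] jig -40.35844925286526 -0.29558574189494635 yaw 13.577029234794495 tool z [ 0.04  -0.02  -0.999] pitch/roll [0.034 0.029] F [-6.36  -1.732  3.467] 0.4064637214125664
```

Emit:
jog_arm:
  motion:
    - {"xyz":[0.1,0.025,0],"spin":0,"claw":-1}

```text
time: 10.83
eef_pos: [505.4, 10.6, 13.7]
eef_rot: [0.993, 0.118, 0.018, 0.012]
force: [-4.8, -2.0, 4.4]
finger_gap: 0.004
```

Emit:
jog_arm:
  motion:
    - {"xyz":[0.12,0.03,0],"spin":0,"claw":-1}

```text
time: 10.92
eef_pos: [505.3, 10.5, 13.8]
eef_rot: [0.993, 0.118, 0.016, 0.013]
force: [-4.2, -2.9, 3.9]
finger_gap: 0.009
```

```bash
python3 s.py
```

```text
10.9167 [505.348  10.524  13.754] jig -40.353197186457514 -0.29518938602355504 yaw 13.607516798501303 tool z [ 0.035 -0.021 -0.999] pitch/roll [0.029 0.029] F [-4.221 -2.916  3.947] 0.8096582441956813
```

Emit:
jog_arm:
  motion:
    - {"xyz":[0.18,0.045,0],"spin":0,"claw":-1}
    - {"xyz":[0.18,0.045,0],"spin":0,"claw":-1}

```text
time: 11.08
eef_pos: [505.4, 10.6, 13.9]
eef_rot: [0.993, 0.119, 0.012, 0.013]
force: [-6.6, -2.8, 5.5]
finger_gap: 0.005
```

Emit:
jog_arm:
  motion:
    - {"xyz":[0.2,0.05,0],"spin":0,"claw":-1}

```text
time: 11.17
eef_pos: [505.5, 10.7, 13.9]
eef_rot: [0.993, 0.119, 0.01, 0.013]
force: [-6.9, -2.9, 6.1]
finger_gap: 0.006
```

```bash
python3 s.py w12
```

```text
11.2167 [505.571  10.731  13.919] jig -40.0876171807757 -0.14695493900243406 yaw 13.649529333142299 tool z [ 0.023 -0.024 -0.999] pitch/roll [0.017 0.028] F [-7.378 -2.514  5.52 ] 0.45222121704303214
```

View pics/w12.png

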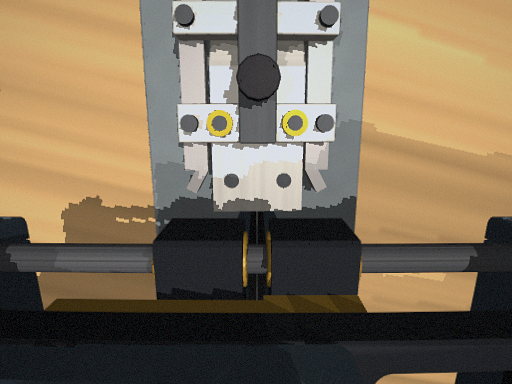

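Emit:
jog_arm:
  motion:
    - {"xyz":[0.26,0.06,0],"spin":0,"claw":-1}
    - {"xyz":[0.26,0.06,0],"spin":0,"claw":-1}

```text
time: 11.38
eef_pos: [505.7, 10.9, 14.0]
eef_rot: [0.993, 0.119, 0.005, 0.013]
force: [-8.5, -3.4, 6.8]
finger_gap: 0.004
```

```bash
python3 s.py
```

```text
11.3833 [505.747  10.91   13.967] jig -39.87470797117252 -0.014092512919402722 yaw 13.67290266239284 tool z [ 0.013 -0.025 -1.   ] pitch/roll [0.006 0.028] F [-8.516 -3.37   6.769] 0.3425271775907175
```

```bash
cat > k.py <<'E'
from h import *
import sys
np.set_printoptions(precision=1,suppress=True)
for t in sys.argv[1:]:
    try:d=load(t)
    except Exception: d=grab('wrist' if t[0]=='w' else t[:-1],t)
    P=cloud(d);a=np.radians(13.6);x=P[...,0]-544.5;y=P[...,1]-20.3;c,s=np.cos(a),np.sin(a)
    X=x*c+y*s;Y=-x*s+y*c;Z=P[...,2]
    m=(abs(Y)<10)&(X>30)&(X<65)&(d['range_z']>0)&(Z>48)&(Z<80)
    m2=(abs(X-24)<6)&(abs(abs(Y)-27)<10)&(Z>25)&(Z<50)
    if m.sum(): 
        top=Z[m]>np.percentile(Z[m],50)-1
        print(t,'knob n',m.sum(),'z med',np.median(Z[m]),'x',X[m][top].min(),X[m][top].max(),'bar z',np.median(Z[m2]) if m2.any() else None)
E
python3 k.py w4 w5 w6 w7 w11 w12 w13 top0 top1
```

```text
w4 knob n 879 z med 56.7745716901822 x 32.52790010836835 42.81334552045577 bar z 38.63564456432297
w5 knob n 711 z med 56.60629622732404 x 32.40299723235262 40.10492703150321 bar z 38.697616966465986
w6 knob n 266 z med 54.20566404779663 x 32.39197896149796 35.260512284642914 bar z 38.516428724412606
w7 knob n 395 z med 55.44230798797844 x 32.05795204143568 35.80021653256539 bar z 38.68387603409133
w11 knob n 2099 z med 62.696344441517226 x 32.224486389980456 50.45621850932214 bar z 38.39516317948426
w12 knob n 1629 z med 56.864685124664305 x 32.58391284187285 50.11648756457693 bar z 38.37673640981738
w13 knob n 1637 z med 56.84785928845983 x 32.90091312829141 50.29126901728951 bar z 38.56118925604389
top0 knob n 33 z med 55.58487963631842 x 32.3533154272858 49.639457808615326 bar z 37.50865031858143
top1 knob n 1 z med 48.98217401584111 x 62.946642601272885 62.946642601272885 bar z None
```

Emit:
jog_arm:
  motion:
    - {"xyz":[-0.4,-0.1,0],"spin":0,"claw":-1}
    - {"xyz":[-0.8,-0.2,0],"spin":0,"claw":-1}
    - {"xyz":[-1.5,-0.35,0.2],"spin":0,"claw":-1}
    - {"xyz":[-1.5,-0.35,0.5],"spin":0,"claw":-1}
    - {"xyz":[-0.5,-0.1,2],"spin":0,"claw":-1}
    - {"xyz":[0,0,3],"spin":0,"claw":-1}
    - {"xyz":[0,0,1],"spin":0,"claw":-1}
    - {"xyz":[0,0,0],"spin":0,"claw":-1}

```text
time: 12.15
eef_pos: [462.7, -0.2, 84.9]
eef_rot: [0.993, 0.119, 0.015, 0.014]
force: [0.1, 0.6, -0.0]
finger_gap: 0.005
```

```bash
python3 s.py w14;python3 k.py w11 w14
```

```text
12.2 [462.722  -0.238  84.345] jig -84.31471864663942 -0.7326531574296204 yaw 13.636582818595777 tool z [ 0.032 -0.024 -0.999] pitch/roll [0.025 0.03 ] F [1.2   1.06  0.907] 0.7582032580672668
w11 knob n 2099 z med 62.696344441517226 x 32.224486389980456 50.45621850932214 bar z 38.39516317948426
w14 knob n 815 z med 56.78335979380748 x 32.85347424966856 50.377040535840706 bar z 38.57156041089608
```

View pics/w14.png

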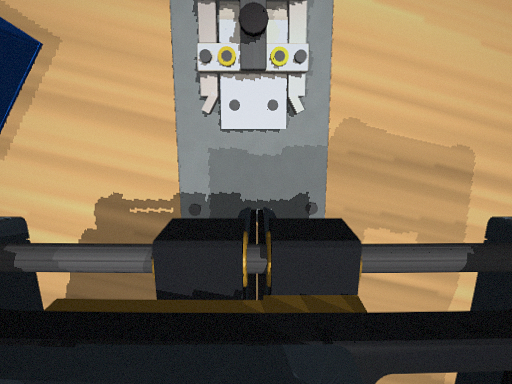

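Run:
```python
from h import *
d=load('w14');a=np.radians(13.6);c,s=np.cos(a),np.sin(a)
for u,v in((221.5,129),(285.5,128.5)):
    p=px(d,u,v,22)-[544.5,20.3,0];print(p[0]*c+p[1]*s,-p[0]*s+p[1]*c)
```

```text
-24.06228394819582 23.254440217209385
-23.712446473255604 -24.42186304872396
```

```bash
python3 -c "
from rig import finish_job;print(finish_job())"
```

```text
the job is handed in; nothing more can be done
None
```

The plate is home in the jig: the index pin has dropped fully into its hole and holds it, and the job is handed in at about 12 s of the 72 s allowed.

I gripped the plate by its sides, laid it flat on the bed nose first, and let go. I then pushed it from behind with the closed fingers, between the guides and under the bridge. The force on the fingers along the channel peaked at about 9 N, with about 7 N more upward on the fingertips. After that I backed off and lifted clear.

Final checks, with the arm clear:
- **Pin height:** the knob top reads 56.8 mm, the same as in the empty jig. It read about 63 mm while the pin was riding on the plate.
- **Plate position:** the square end is 24 mm before the mouth, within the 4–27 mm range. The hole centre sits about 2 mm behind the pin, which matches the plate resting back against it.
- **Robot contact:** the measured force was about 1–2 N, which is sensor noise.

- **Late pushes:** the pin had already dropped when I took the picture after the third-last push call. I gave one more push of two small steps, rising from about 8 to 9 N, before I read the knob height from the depth images. That is still under the 12 N hard stop.
- **Tool tilt:** the tool tilted up to about 3° during the moves. It did not affect the result.
- **Top camera:** its last view could not confirm the knob height, as it returned almost no readings there. The pin check therefore rests on the wrist camera alone.

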